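Roll the cream tin home along its birch rack

TASK

Roll the cream tin on its rim along the birch rack, over the low ridge and into the cradle at the end, without lifting it, letting it tip over or flicking it away. Once it is behind the ridge, push it gently on against the orange sprung pad until you feel its springs push back firmly and the pad gives by two or three millimetres, never ramming it to its end, hold it there for a moment, then back off slowly so that the tin stays standing in the cradle, and let go. Leave everything else on the table where it is.

Things in the scene. Friction and masses are not known exactly. Their poses are not given: they have to be found in the camera images.
- tin: Closed aluminium cream tin: disc 64 mm across, 24 mm thick, 80 to 170 g, standing on its rim. Origin at its centre, 32 mm above what it stands on; y is the disc's axis, cap to -y; x and z turn as it rolls. Slippery (friction about 0.35, on fingers too), stops rolling soon when let go. Starts with its centre 110 to 160 mm before the ridge, up to 6 mm off the middle line and 0.12 rad askew.
- tin_dot (a point): Red dot on the tin's cap face, 24 mm from its axis (a red stripe across the rim marks the same side). It starts at the top; half a turn, about 100 mm of rolling, brings it to the bottom, and it must pass there before the tin has crossed the ridge: the tin has to roll, not slide.
- rack: Fixed birch board 330 x 90 x 6 mm, grey felt strip along its middle line (y = 0). Origin on its underside below the ridge; x is the rolling direction, z up. Open runway x = -215 to -72 mm. From a flared mouth at x = -72 mm (45 mm wide), fences 12 mm high above the board narrow to 36 mm apart (inside) from x = -30 to +115 mm. Board top is 6 mm above the table.
- ridge (a point): Top of the dark rounded ridge across the lane, 2.5 mm above the board, at the rack's x = 0. The tin touches it with its centre 14 mm before it, climbs over with 1 to 3 N of push from behind, and drops into the cradle with its centre 14 mm or more past it.
- lane_end (a point): End of the lane on the board's top, middle line, at the rack's x = 115 mm. Before it stands a wooden block, 51 mm high (knob to 59 mm), with the orange pad on its face (30 mm wide, 12 to 48 mm above the board). The block is set by hand at a depth not reported: the free pad's face lies anywhere from x = 48 to 72 mm of the rack (tin centre at 16 to 40 mm on first touch); feel for it.
- pad (a joint): How far the sprung orange pad is pushed in along the rack's x, m: 0 free, 0.006 its hard end; spring 3 N per mm from zero force. Wanted: 1.5 mm or more (4.5 N) for a moment; past 4.5 mm (13.5 N) is too much. It springs back as the push eases and can throw back a tin that is let go suddenly.
- comb: Grey plastic comb lying flat, 150 x 31 x 5 mm, long axis x, beside the runway. Leave alone. Origin under its centre.
- teether: Mint silicone teether ring lying flat, 70 mm across, 13 mm high, beside the rack. Leave alone. Origin under its centre.
- rattle: Wooden rattle lying flat, about 136 mm long, round head 52 mm across at its +x end, 18 mm high. Leave alone. Origin under its handle's middle.
- lotion: Sand-coloured lotion bottle standing, 52 mm in diameter, 150 mm high. Leave alone. Origin under its centre.
- hairbrush: Birch baby hairbrush, bristles down, about 185 mm long, 24 mm high. Leave alone. Origin under its middle.
- toy_car: Small mint and birch toy car, 85 x 56 mm, 52 mm high. Leave alone. Origin under its middle.
Things that resemble listed ones, but are neither listed nor needed, are in the scene too. Several things have the shape of the tin; the one meant has the colours described above.

How it is judged (in metres and radians):
On the way, in this order (a step that is already met when the one before it is completed fails the run):
1. the tin has rolled half over on its rim along the runway: its red dot is at the bottom while it is still before the ridge (height (world z) of tin_dot below 0.021 m and x of tin in the frame of rack below 0 m and angle between tin's own y axis and vertical between 1.27 and 1.87 rad), for 0.05 s.
2. standing behind the ridge, the tin presses the sprung pad in by at least 1.5 mm (value of joint pad above 0.0015 m and x of tin in the frame of rack above 0.01 m and angle between tin's own y axis and vertical between 1.27 and 1.87 rad), for 0.2 s.
At the end, for the whole second after the job is handed in: The tin stands on its rim, at rest and released, in the cradle: its centre 10 to 48 mm past the ridge, within 10 mm of the middle line, 34 to 43 mm above the table, its axis level within 0.3 rad and square to the lane within 0.25 rad, slower than 0.02 m/s, the pad sprung back (under 1.5 mm) (x of tin in the frame of rack between 0.01 and 0.048 m and y of tin in the frame of rack between -0.01 and 0.01 m and height (world z) of tin between 0.034 and 0.043 m and angle between the y axis of tin and the y axis of rack, either way round below 0.25 rad and linear speed of tin below 0.02 m/s and value of joint pad below 0.0015 m and angle between tin's own y axis and vertical between 1.27 and 1.87 rad); the robot touches nothing.
It fails at once if the tin tips more than 0.35 rad off its rim (angle between tin's own y axis and vertical below 1.22 rad or angle between tin's own y axis and vertical above 1.92 rad).
It fails at once if the tin is lifted more than 12 mm (height (world z) of tin above 0.05 m).
It fails at once if the tin is flicked (faster than 0.3 m/s) (linear speed of tin above 0.3 m/s).
It fails at once if the pad is rammed towards the end of its springs (past 4.5 mm, 13.5 N), or the tin is pressed on the rack with more than 24 N (value of joint pad above 0.0045 m or contact force between tin and rack above 24 N).
It fails at once if a bystander is moved more than 20 mm (distance of any of comb, teether, rattle, lotion, hairbrush, toy_car from where it was at the start of the episode above 0.02 m).
It also fails if it takes over 64 s, if anything falls off the work surface, if the arm or the gripper's body presses on something with over 40 N, if the wrist force passes 120 N, or if a joint passes its speed limit or range.

ROBOT

A 6-joint arm with a two-finger parallel gripper is mounted at the origin on the work surface. World frame = base frame: x ahead of the robot, y to its left, z up, the work surface at z = 0. Lengths are in m, angles in degrees, forces in N, time in s.
With the tool pointing down it reaches from about 0.25 to 0.775 m from the base axis. Payload 8.9 kg.
Tool frame: the origin (TCP) lies at the very end of the fingers, on their centre line; the grasp point (between the pads) lies 19 mm behind it (arm.grip_point_offset is the distance from the TCP to the grasp point, in m); z points along the fingers, y is the line along which they close (so a half turn about z gives the same grasp; the last joint's range is limited). The gripper opens to 85 mm and grips with 20 to 120 N. Pads are 22 mm wide; open, the fingers measure 114 mm over their backs; the gripper's body (76 mm by 85 mm) begins 54 mm behind the grasp point. The pads swing forward as they close: fully open they stand 13 mm farther back than shut.
Start: joints at [-75.075, 16.656, -8.789, 64.555, 0, 82.019], TCP at [0.204, -0.484, 0.207] pointing down, gripper open.
Joint ranges: [-144.48, 144.48], [-52.06, 99.96], [-74.48, 78.29], [-112.23, 115.85], [-86.99, 84.42], [-180, 180]. Speed limits (degrees/s): [127.2, 127.2, 159.86, 180, 180, 180].

INTERFACE

Orientations are given as a 3x3 rotation matrix whose columns are the frame's x, y, z axes.
In Python, from rig import arm, optics gives the robot as it stands.
- The arm moves only by the shell command python3 -m inch 'ROWS' [FORCE]. ROWS is JSON, a list of rows, each a list of 7 numbers: the shift along the world's x, y, z in units of 30 mm (1.0 is 30 mm), then the turn, a rotation vector about the world's x, y, z in units of 8 degrees (1.0 is 8 degrees), then the opening in per cent of the stroke, from 0 (shut) to 100 (fully open). A call has 1 to 20 rows; each row shifts and turns the commanded pose from where the row before left it; what a row does not reach is not made up. A row lasts 1/8 s, in which the tool goes at most 62.5 mm and 10.7 degrees, less where a joint would pass 70% of its speed; a pose out of reach is approached as far as the arm can. A call is refused whole if a number of a shift passes 1 or a number of a turn 1, either way. A call with a gripper value outside its range is refused whole. The fingers move at their own pace and stop on an object; FORCE is the grip in N (left out, the last holds). Time passes only in rows, so rows that do not move let the fingers close. It gives the time, the measured TCP pose, the force, the opening and the grip force at its end, in the units of the state.
- arm.state(): the state, without advancing time (a new reading comes with each control period).
- optics.read_camera(name): name is "scene" or "top" or "wrist"; returns the picture (420x560x3 uint8, red, green, blue); there is no depth.
- optics.camera_params(name): a dict with "mtx" (3x3 intrinsics, pixels), "rvec" (rotation vector, rad) and "tvec" (3), from world to camera coordinates, as OpenCV has them; the wrist camera has in their place "T_tool_cam" (4x4, takes a point from camera to tool coordinates, whose origin is the TCP and whose axes are the flange's). Camera axes: x right, y down, z forward; pixel columns grow to the right and rows downward; lengths in m; the calibration is good to about 2 mm. The wrist camera is an equidistant fisheye: a pixel r from the principal point sees the ray r / f radians off the axis. A picture is of the moment at which its call begins: read the wrist's pose just before it. camera_params takes no time and is no camera call.
- arm.close_job(): hands the job in; it is judged then, once.
The state is a dict: "time_s": time; "q": joint angles; "joint_velocities": joint speeds; "tau": joint torques, N m; "tcp_pos": TCP position; "eef_rot": TCP orientation; "wrist_force": force on the tool from outside, world axes, zero at the start; "moment": the same for the moment, N m; "gripper_width": finger opening in m; "grasp_force": force on a finger pad.
Only numpy, scipy, OpenCV 4.12 (cv2) and the standard library are available. Lean on these libraries where they do the work, as an engineer would, in place of code of your own. Each camera call takes 0.05 s, during which the arm holds its last target. There are 200 camera calls.

## Working session

There is one attempt and no reset: what is moved stays moved. The work goes in short steps, Python scripts to look and compute and a shell command to move; the robot and the scene stay as the last step left them, time stands still between calls to the robot, and variables do not carry over. Pictures are saved under pics/ and viewed, at most 10 in all, crops included, and the job is handed in when it is done.

```bash
mkdir -p pics; python3 - <<'E'
from rig import arm,optics
import cv2,numpy as np
for n in ("top","scene"):
    im=optics.read_camera(n); cv2.imwrite(f"pics/{n}0.png",im[:,:,::-1])
    p=optics.camera_params(n); print(n,{k:np.round(v,3).tolist() for k,v in p.items()})
print(optics.camera_params("wrist"))
s=arm.state(); print({k:np.round(v,3).tolist() for k,v in s.items()})
E
```

```text
top {'mtx': [[427.872, 0.0, 272.334], [0.0, 427.872, 208.224], [0.0, 0.0, 1.0]], 'rvec': [2.194, -2.167, 0.112], 'tvec': [-0.041, 0.548, 1.026]}
scene {'mtx': [[437.787, 0.0, 277.477], [0.0, 437.787, 214.542], [0.0, 0.0, 1.0]], 'rvec': [1.94, 1.156, -0.587], 'tvec': [-0.225, -0.235, 1.577]}
{'mtx': array([[325.1922621 ,   0.        , 276.32412872],
       [  0.        , 325.1922621 , 206.26434977],
       [  0.        ,   0.        ,   1.        ]]), 'T_tool_cam': array([[ 7.76084499e-04, -9.63548461e-01, -2.67532728e-01,
         6.86864907e-02],
       [ 9.99998998e-01,  1.06453773e-03, -9.33156748e-04,
         8.82195267e-04],
       [ 1.18394043e-03, -2.67531736e-01,  9.63548322e-01,
        -1.67507216e-01],
       [ 0.00000000e+00,  0.00000000e+00,  0.00000000e+00,
         1.00000000e+00]])}
{'time_s': 0.1, 'q': [-75.075, 16.684, -8.827, 64.556, -0.001, 82.02], 'joint_velocities': [0.025, -0.073, 0.079, -0.077, 0.026, 0.008], 'tau': [0.001, -53.798, 33.192, 0.009, -0.0, 0.0], 'tcp_pos': [0.204, -0.483, 0.207], 'eef_rot': [[0.921, 0.389, -0.0], [0.389, -0.921, 0.001], [0.0, -0.001, -1.0]], 'wrist_force': [0.063, -0.419, 0.106], 'moment': [-0.031, 0.038, 0.002], 'grasp_force': 0.0, 'gripper_width': 0.085}
```

View pics/top0.png

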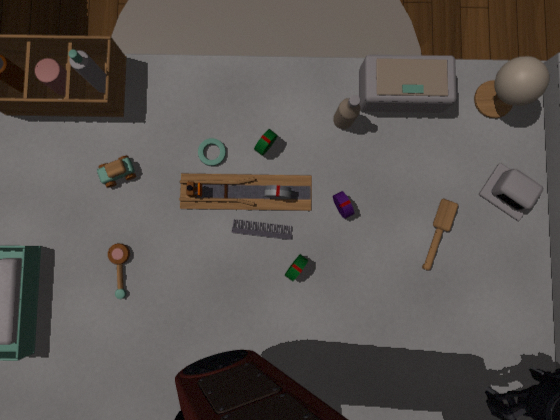

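View pics/scene0.png

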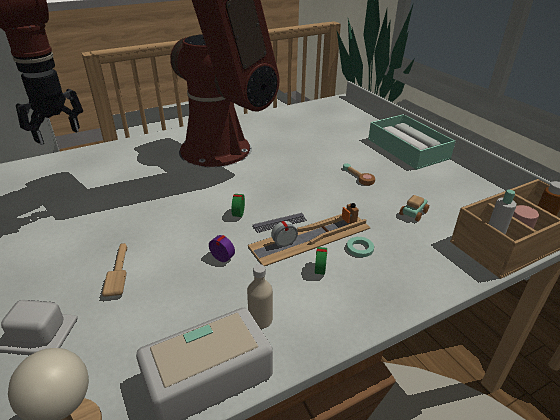

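The top view shows the rack spanning about (180..312, 173..211), with the ridge near (226,190), the block at (195,190) and the cream tin with its red stripe at (278,192). The comb is below it at (263,229), the teether at (211,151), and the coloured decoy tins stand around.

```bash
cat > h.py <<'E'
import cv2,numpy as np
from rig import arm,optics
def cast(n,uv,z):
    p=optics.camera_params(n); R=cv2.Rodrigues(np.array(p['rvec'],float))[0]; t=np.array(p['tvec']).ravel()
    d=R.T@np.linalg.solve(p['mtx'],[uv[0],uv[1],1.]); c=-R.T@t
    return c+d*(z-c[2])/d[2]
def wcast(uv,z,s):
    p=optics.camera_params("wrist");K=p['mtx'];T=p['T_tool_cam']
    v=np.array([uv[0]-K[0,2],uv[1]-K[1,2]]);r=np.hypot(*v);th=r/K[0,0]
    d=np.array([*(v/r*np.sin(th)),np.cos(th)]) if r>0 else np.array([0,0,1.])
    R=np.array(s['eef_rot']);d=R@(T[:3,:3]@d);c=np.array(s['tcp_pos'])+R@T[:3,3]
    return c+d*(z-c[2])/d[2]
E
python3 - <<'E'
from h import *
im=cv2.imread('pics/top0.png')
crop=im[160:250,165:330]
cv2.imwrite('pics/top0c.png',cv2.resize(crop,None,fx=4.8,fy=4.8,interpolation=cv2.INTER_CUBIC))
hsv=cv2.cvtColor(im,cv2.COLOR_BGR2HSV)
m=((hsv[:,:,0]<25)&(hsv[:,:,1]>70)&(hsv[:,:,2]>40)).astype('uint8')
m[:160]=0;m[230:]=0;m[:,:165]=0;m[:,325:]=0
m=cv2.morphologyEx(m,cv2.MORPH_CLOSE,np.ones((25,25)))
c=max(cv2.findContours(m,0,2)[0],key=cv2.contourArea)
b=cv2.boxPoints(cv2.minAreaRect(c));print(b)
w=np.array([cast("top",q,.006) for q in b]);print(w.round(4),[np.linalg.norm(w[i]-w[i-1]).round(4) for i in range(4)])
for n,q in dict(ridge=(226,190),tin=(278,192),pad=(203,190)).items(): print(n,cast("top",q,.01 if n=='ridge' else .07).round(4))
E
```

```text
[[178.8388  208.15617]
 [179.39902 172.86348]
 [311.46097 174.9597 ]
 [310.90076 210.2524 ]]
[[ 0.5478  0.1994  0.006 ]
 [ 0.6369  0.2008  0.006 ]
 [ 0.6363 -0.1317  0.006 ]
 [ 0.5469 -0.1306  0.006 ]] [np.float64(0.33), np.float64(0.0891), np.float64(0.3325), np.float64(0.0894)]
ridge [0.5946 0.0825 0.01  ]
tin [ 0.5835 -0.0462  0.07  ]
pad [0.5858 0.1307 0.07  ]
```

View pics/top0c.png

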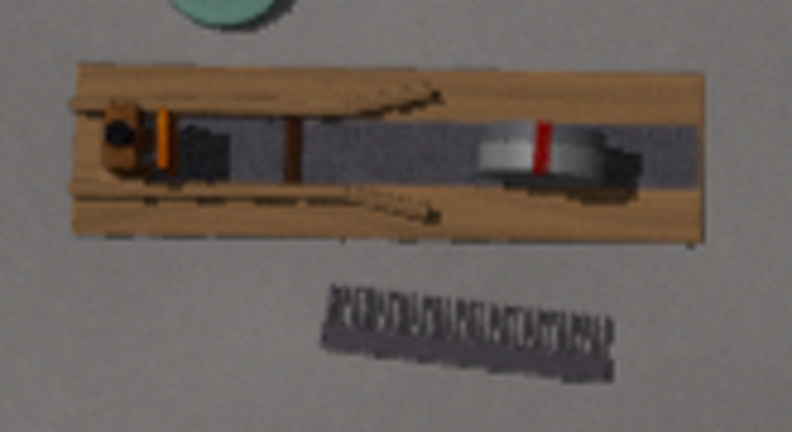

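The close crop shows the tin askew by a little and about 5 mm off the felt's middle. The pad is at crop x≈160 and the ridge at x≈292. The rack lies along world +y, with a middle line of x≈0.592 and its origin at y≈0.084. The box measures 330 x 89 mm, which matches the given sizes. Next I move above the tin, with the closing axis along world x.

```bash
python3 -m inch '[[0.85,0.97,-0.12,0,0,0.56,50],[0.85,0.97,-0.12,0,0,0.56,50],[0.85,0.97,-0.12,0,0,0.56,50],[0.85,0.97,-0.12,0,0,0.56,50],[0.85,0.97,-0.12,0,0,0.56,50],[0.85,0.97,-0.12,0,0,0.56,50],[0.85,0.97,-0.12,0,0,0.56,50],[0.85,0.97,-0.12,0,0,0.56,50],[0.85,0.97,-0.12,0,0,0.56,50],[0.85,0.97,-0.12,0,0,0.56,50],[0.85,0.97,-0.12,0,0,0.56,50],[0.85,0.97,-0.12,0,0,0.56,50],[0.85,0.97,-0.12,0,0,0.56,50],[0.85,0.97,-0.12,0,0,0.56,50],[0.85,0.97,-0.12,0,0,0.56,50],[0,0,0,0,0,0,50],[0,0,0,0,0,0,50]]' 20
cat > w.py <<'E'
from h import *
import sys
s=arm.state(); im=optics.read_camera("wrist"); cv2.imwrite(f"pics/{sys.argv[1]}.png",im[:,:,::-1])
print(np.round(s['tcp_pos'],4),np.round(s['eef_rot'],3).tolist(),np.round(s['wrist_force'],2),s['time_s'])
E
python3 w.py w1
```

```text
time_s: 2.22
tcp_pos: [0.5862, -0.0472, 0.1528]
eef_rot: [[-0.001, 1.0, -0.001], [1.0, 0.001, -0.0], [-0.0, -0.001, -1.0]]
wrist_force: [-0.5, 0.2, 0.5]
gripper_width: 0.0427
grasp_force: 0.0
[ 0.5862 -0.0472  0.1528] [[-0.001, 1.0, -0.001], [1.0, 0.001, -0.0], [-0.0, -0.001, -1.0]] [-0.49  0.16  0.5 ] 2.225
```

View pics/w1.png

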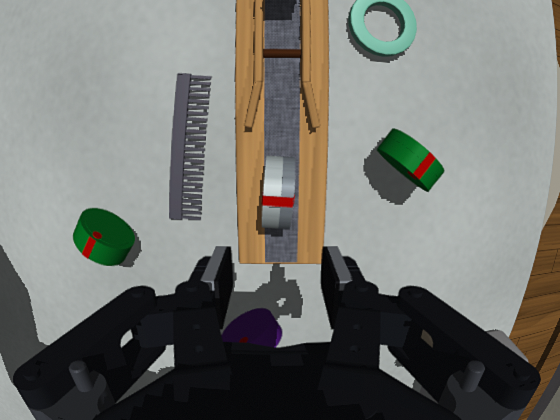

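The wrist view has world +y up and +x right: tin stripe at (278,202), ridge at (282,53), rack's near corners at (239,263) and (324,263), comb to the left and clear.

```bash
python3 - <<'E'
from h import *
s=arm.state()
im=cv2.imread('pics/w1.png');b,g,r=[im[:,:,i].astype(int) for i in range(3)]
reg=np.zeros(im.shape[:2],bool);reg[150:240,255:305]=1
red=(r>120)&(g<70)&(b<70)&reg
ys,xs=np.nonzero(red);print('red px',xs.min(),xs.max(),ys.min(),ys.max())
row=int(np.median(ys));xx=xs[ys==row]
print('stripe L,R',[wcast((x,row),.07,s).round(4) for x in(xx.min()-.5,xx.max()+.5)])
# right top edge of the tin: bright pixels per row
for y in range(165,232,8):
    k=np.nonzero((np.minimum(r,np.minimum(g,b))[y,255:305]>125))[0]+255
    if len(k): print(y,k.min(),k.max(),im[y,258:304:4].mean(1).astype(int) if False else '')
for n,q,z in [('ridge',(282,53),.0085),('nearL',(238.5,263),.006),('nearR',(324.5,263),.006),('leftfar',(236,60),.006),('rightfar',(328.5,60),.006),('mouthL',(247,128),.018),('mouthR',(317,128),.018)]: print(n,wcast(q,z,s).round(4))
cv2.imwrite('pics/w1c.png',cv2.resize(im[140:270,225:340],None,fx=4.5,fy=4.5,interpolation=cv2.INTER_CUBIC))
E
```

```text
red px 263 294 195 207
stripe L,R [array([ 0.5763, -0.0453,  0.07  ]), array([ 0.6002, -0.0452,  0.07  ])]
165 265 282 
173 265 282 
181 264 294 
189 264 294 
213 263 278 
ridge [0.5924 0.0834 0.0085]
nearL [ 0.5468 -0.1304  0.006 ]
nearR [ 0.6391 -0.1304  0.006 ]
leftfar [0.5485 0.0776 0.006 ]
rightfar [0.637  0.0782 0.006 ]
mouthL [0.56  0.011 0.018]
mouthR [0.6248 0.0113 0.018 ]
```

View pics/w1c.png

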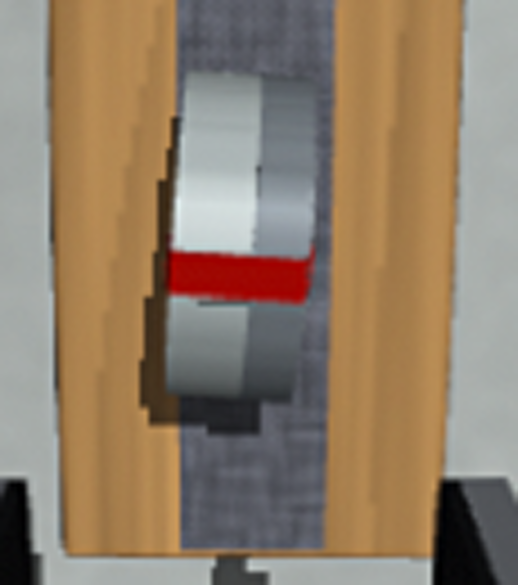

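The tin centre is at (0.588, -0.045), the width measures 24 mm as it should, and it is skewed about 4° with its heading toward +x. The rack origin is about (0.5925, 0.084). I shut the fingers, go behind the tin and descend to TCP z≈0.024.

```bash
python3 -m inch '[[0.03,-0.73,0,0,0,0,0],[0.03,-0.72,0,0,0,0,0],[0,-0.72,0,0,0,0,0],[0,0,-0.6,0,0,0,0],[0,0,-0.8,0,0,0,0],[0,0,-0.8,0,0,0,0],[0,0,-0.8,0,0,0,0],[0,0,-0.8,0,0,0,0],[0,0,-0.5,0,0,0,0],[0,0,0,0,0,0,0],[0,0,0,0,0,0,0]]' 20; python3 w.py w2
```

```text
time_s: 3.65
tcp_pos: [0.5892, -0.1127, 0.025]
eef_rot: [[-0.002, 1.0, 0.001], [1.0, 0.002, -0.0], [-0.0, 0.001, -1.0]]
wrist_force: [1.1, -0.7, 0.5]
gripper_width: -0.0001
grasp_force: 0.0
[ 0.5892 -0.1127  0.025 ] [[-0.002, 1.0, 0.001], [1.0, 0.002, -0.0], [-0.0, 0.001, -1.0]] [ 1.13 -0.66  0.48] 3.65
```

View pics/w2.png

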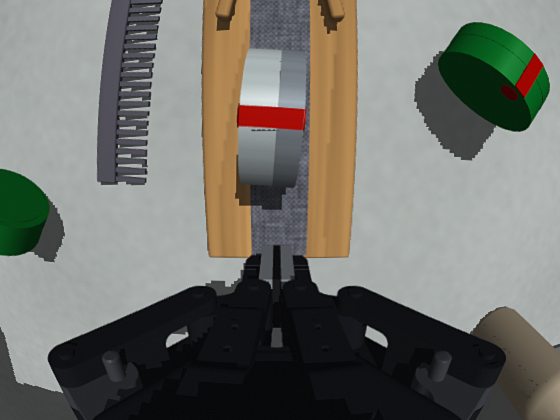

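The shut fingers sit at (276,270), in line with the tin's rear at (262,190). I push slowly.

```bash
python3 -m inch '[[0,0.1,0,0,0,0,0],[0,0.1,0,0,0,0,0],[0,0.1,0,0,0,0,0],[0,0.1,0,0,0,0,0],[0,0.1,0,0,0,0,0],[0,0.1,0,0,0,0,0],[0,0.05,0,0,0,0,0],[0,0.05,0,0,0,0,0],[0,0.05,0,0,0,0,0],[0,0.05,0,0,0,0,0],[0,0.05,0,0,0,0,0],[0,0.05,0,0,0,0,0],[0,0.05,0,0,0,0,0],[0,0.05,0,0,0,0,0],[0,0.05,0,0,0,0,0],[0,0.05,0,0,0,0,0],[0,0.05,0,0,0,0,0],[0,0.05,0,0,0,0,0],[0,0.05,0,0,0,0,0],[0,0.05,0,0,0,0,0]]'; cat > m.py <<'E'
from h import *
import sys
s=arm.state(); im=optics.read_camera("wrist")[:,:,::-1]; cv2.imwrite(f"pics/{sys.argv[1]}.png",im)
im=im.astype(int);mn=im.min(2);mx=im.max(2)
m=((mn>125)&(mx-mn<25)).astype('uint8');m[:,:200]=0;m[:,350:]=0
n,l,st,c=cv2.connectedComponentsWithStats(m)
red=((im[:,:,2]>110)&(im[:,:,1]<70)&(im[:,:,0]<70)).astype('uint8');red[:,:220]=0;red[:,330:]=0
n2,l2,s2,c2=cv2.connectedComponentsWithStats(red)
print('tcp',np.round(s['tcp_pos'],4),'F',np.round(s['wrist_force'],2),'t',s['time_s'])
print('bright',[x.tolist() for x in st[1:] if x[4]>60]);print('red',[x.tolist() for x in s2[1:] if x[4]>15])
E
python3 m.py w3
```

```text
time_s: 6.2
tcp_pos: [0.5886, -0.0731, 0.0242]
eef_rot: [[-0.002, 1.0, -0.0], [1.0, 0.002, 0.0], [0.0, -0.0, -1.0]]
wrist_force: [-0.6, 0.5, -0.8]
gripper_width: 0.0003
grasp_force: 0.0
tcp [ 0.5886 -0.0731  0.0242] F [-0.59  0.45 -0.82] t 6.2
bright [[200, 0, 11, 286, 1375], [247, 108, 38, 41, 1387], [243, 168, 65, 58, 2413]]
red [[243, 147, 67, 25, 1335]]
```

View pics/w3.png

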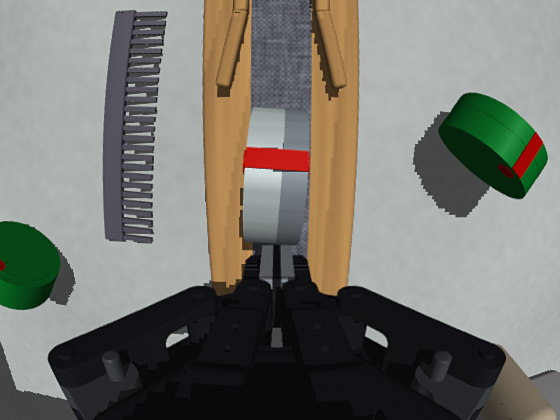

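The tin is rolling: its stripe has moved ahead to (276,160) on a body spanning rows 108–245. It heads into the mouth (fence tips at x≈225 and 338) almost centred. I continue, drifting slightly to +x.

```bash
python3 -m inch '[[0.005,0.06,0,0,0,0,0],[0.005,0.06,0,0,0,0,0],[0.005,0.06,0,0,0,0,0],[0.005,0.06,0,0,0,0,0],[0.005,0.06,0,0,0,0,0],[0.005,0.06,0,0,0,0,0],[0.005,0.06,0,0,0,0,0],[0.005,0.06,0,0,0,0,0],[0.005,0.06,0,0,0,0,0],[0.005,0.06,0,0,0,0,0],[0.005,0.06,0,0,0,0,0],[0.005,0.06,0,0,0,0,0],[0.005,0.06,0,0,0,0,0],[0.005,0.06,0,0,0,0,0],[0.005,0.06,0,0,0,0,0],[0.005,0.06,0,0,0,0,0],[0.005,0.06,0,0,0,0,0],[0.005,0.06,0,0,0,0,0],[0.005,0.06,0,0,0,0,0],[0.005,0.06,0,0,0,0,0]]'; python3 m.py w4
```

```text
time_s: 8.75
tcp_pos: [0.5916, -0.0371, 0.0242]
eef_rot: [[-0.002, 1.0, -0.0], [1.0, 0.002, 0.0], [0.0, -0.0, -1.0]]
wrist_force: [-0.1, 0.1, 0.2]
gripper_width: 0.0002
grasp_force: 0.0
tcp [ 0.5916 -0.0371  0.0242] F [-0.13  0.08  0.24] t 8.75
bright [[242, 108, 66, 117, 5368], [200, 199, 7, 87, 329], [343, 211, 7, 76, 266]]
red [[252, 105, 54, 6, 142]]
```

View pics/w4.png

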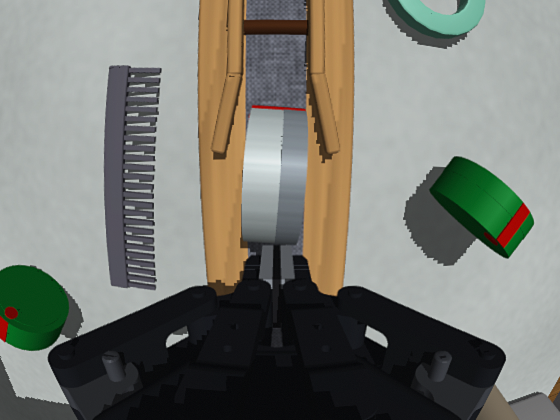

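The tin is in the mouth with its stripe at the front edge (277,107), a quarter turn after 51 mm, so it is rolling without slip. I carry on to half a turn and pause there.

```bash
python3 -m inch '[[0.002,0.06,0,0,0,0,0],[0.002,0.06,0,0,0,0,0],[0.002,0.06,0,0,0,0,0],[0.002,0.06,0,0,0,0,0],[0.002,0.06,0,0,0,0,0],[0.002,0.06,0,0,0,0,0],[0.002,0.06,0,0,0,0,0],[0.002,0.06,0,0,0,0,0],[0,0.06,0,0,0,0,0],[0,0.06,0,0,0,0,0],[0,0.06,0,0,0,0,0],[0,0.06,0,0,0,0,0],[0,0.06,0,0,0,0,0],[0,0.06,0,0,0,0,0],[0,0.06,0,0,0,0,0],[0,0.06,0,0,0,0,0],[0,0.06,0,0,0,0,0],[0,0.06,0,0,0,0,0],[0,0.06,0,0,0,0,0],[0,0.06,0,0,0,0,0]]'; python3 -m inch '[[0,0.06,0,0,0,0,0],[0,0.06,0,0,0,0,0],[0,0.06,0,0,0,0,0],[0,0.06,0,0,0,0,0],[0,0.06,0,0,0,0,0],[0,0.06,0,0,0,0,0],[0,0.06,0,0,0,0,0],[0,0.04,0,0,0,0,0],[0,0,0,0,0,0,0],[0,0,0,0,0,0,0]]'; python3 m.py w5
```

```text
time_s: 11.3
tcp_pos: [0.5921, -0.0011, 0.0242]
eef_rot: [[-0.002, 1.0, 0.0], [1.0, 0.002, -0.0], [-0.0, 0.0, -1.0]]
wrist_force: [0.6, 0.3, 0.2]
gripper_width: 0.0004
grasp_force: 0.0
time_s: 12.55
tcp_pos: [0.5921, 0.0126, 0.0242]
eef_rot: [[-0.002, 1.0, 0.0], [1.0, 0.002, -0.0], [-0.0, 0.0, -1.0]]
wrist_force: [-0.2, 0.2, 0.3]
gripper_width: 0.0002
grasp_force: 0.0
tcp [0.5921 0.0126 0.0242] F [-0.23  0.19  0.31] t 12.55
bright [[249, 107, 66, 115, 5165], [200, 202, 7, 84, 284], [343, 202, 7, 85, 317]]
red []
```

View pics/w5.png

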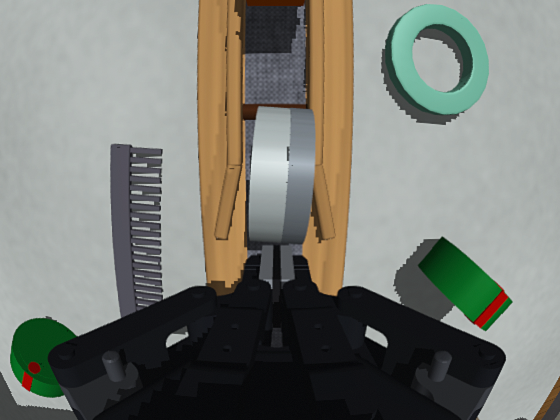

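The stripe is out of sight underneath (half a turn), the tin is upright between the fences, and the ridge lies at row ~112 just ahead. I climb it slowly.

```bash
python3 - <<'E'
from h import *
for q in [(200.8,189)]: 
  for z in (.03,.054): print('pad face',cast("top",q,z).round(4))
E
python3 -m inch '[[0,0.04,0,0,0,0,0],[0,0.04,0,0,0,0,0],[0,0.04,0,0,0,0,0],[0,0.04,0,0,0,0,0],[0,0.04,0,0,0,0,0],[0,0.04,0,0,0,0,0],[0,0.04,0,0,0,0,0],[0,0.04,0,0,0,0,0],[0,0.04,0,0,0,0,0],[0,0.04,0,0,0,0,0],[0,0.04,0,0,0,0,0],[0,0.04,0,0,0,0,0],[0,0.04,0,0,0,0,0],[0,0.04,0,0,0,0,0],[0,0.04,0,0,0,0,0],[0,0.04,0,0,0,0,0],[0,0.04,0,0,0,0,0],[0,0.04,0,0,0,0,0],[0,0.04,0,0,0,0,0]]'; python3 m.py w6
```

```text
pad face [0.5935 0.1422 0.03  ]
pad face [0.5903 0.1385 0.054 ]
time_s: 14.98
tcp_pos: [0.5936, 0.0332, 0.0256]
eef_rot: [[-0.001, 1.0, 0.003], [1.0, 0.001, -0.004], [-0.004, 0.003, -1.0]]
wrist_force: [-0.6, -12.3, 12.9]
gripper_width: 0.0001
grasp_force: 8.5
tcp [0.5936 0.0332 0.0256] F [ -0.59 -12.28  12.85] t 14.975
bright [[252, 112, 65, 114, 4782], [340, 136, 10, 153, 676], [200, 230, 5, 56, 161]]
red [[236, 16, 71, 8, 82]]
```

The force is up and back at about 45°. So the wider knuckle above the fingertips is pressing on the tin's upper rear, which pins it down. I back off slowly, tilt the tool 15° so that the tips lead, and push just below the centre.

```bash
python3 -m inch '[[-0.01,-0.04,0,0,0,0,0],[-0.01,-0.04,0,0,0,0,0],[-0.01,-0.04,0,0,0,0,0],[0,-0.04,0,0,0,0,0],[0,-0.04,0,0,0,0,0],[0,-0.04,0,0,0,0,0],[0,-0.04,0,0,0,0,0],[0,-0.04,0,0,0,0,0],[0,-0.06,0,0,0,0,0],[0,-0.1,0,0,0,0,0],[0,-0.1,0,0,0,0,0],[0,-0.1,0,0,0,0,0],[0,-0.1,0,0,0,0,0],[0,-0.1,-0.03,0.4,0,0,0],[0,0,-0.03,0.4,0,0,0],[0,0,-0.03,0.4,0,0,0],[0,0,-0.02,0.4,0,0,0],[0,0,-0.02,0.3,0,0,0],[0,0,0,0,0,0,0]]'; python3 m.py w7
```

```text
time_s: 17.4
tcp_pos: [0.5912, 0.0081, 0.02]
eef_rot: [[-0.0, 1.0, -0.0], [0.965, 0.0, 0.262], [0.262, 0.0, -0.965]]
wrist_force: [0.3, -0.2, -0.9]
gripper_width: 0.0004
grasp_force: 0.0
tcp [0.5912 0.0081 0.02  ] F [ 0.28 -0.18 -0.87] t 17.4
bright [[200, 0, 13, 286, 1451], [341, 0, 9, 134, 532], [253, 61, 63, 84, 3547]]
red []
```

View pics/w7.png

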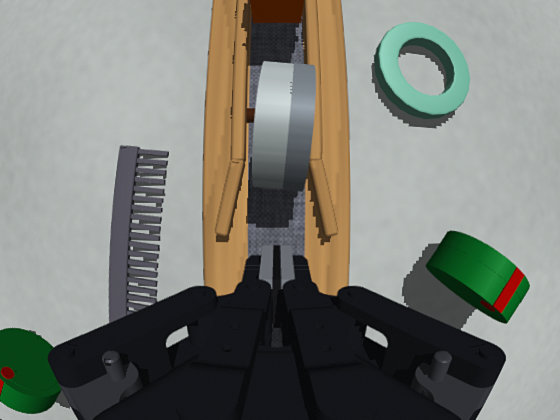

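The tin stands upright at (285,125) against the right fence, before the ridge, and the tilted fingertips at (277,260) are clear behind it. I push again with shorter checks.

```bash
python3 -m inch '[[0.02,0.1,0,0,0,0,0],[0.02,0.1,0,0,0,0,0],[0.02,0.1,0,0,0,0,0],[0,0.1,0,0,0,0,0],[0,0.1,0,0,0,0,0],[0,0.06,0,0,0,0,0],[0,0.04,0,0,0,0,0],[0,0.04,0,0,0,0,0],[0,0.04,0,0,0,0,0],[0,0.04,0,0,0,0,0],[0,0.04,0,0,0,0,0]]'|egrep 'tcp|force'; python3 -m inch '[[0,0.04,0,0,0,0,0],[0,0.04,0,0,0,0,0],[0,0.04,0,0,0,0,0],[0,0.04,0,0,0,0,0]]'|egrep 'tcp|force';  python3 m.py w8
```

```text
tcp_pos: [0.593, 0.0319, 0.0203]
wrist_force: [0.0, -0.0, -0.1]
grasp_force: 0.0
tcp_pos: [0.5931, 0.0366, 0.0203]
wrist_force: [-0.3, -2.0, 2.3]
grasp_force: 0.9
tcp [0.5931 0.0366 0.0203] F [-0.34 -1.98  2.33] t 19.325
bright [[200, 0, 35, 144, 771], [314, 0, 36, 286, 1450], [249, 115, 64, 95, 3953]]
red [[252, 26, 47, 1, 47], [244, 29, 60, 5, 63]]
```

The force again points up and back, so the contact is still high on the tin. I back off, tilt to about 30° and raise the tips so that only their leading edge meets the tin, at about centre height.

```bash
python3 -m inch '[[0,-0.04,0,0,0,0,0],[0,-0.04,0,0,0,0,0],[0,-0.04,0,0,0,0,0],[0,-0.04,0,0,0,0,0],[0,-0.06,0,0,0,0,0],[0,-0.1,0,0,0,0,0],[0,-0.1,0,0,0,0,0],[0,-0.1,0,0,0,0,0],[0,-0.1,0,0,0,0,0],[0,-0.1,0.07,0.4,0,0,0],[0,0,0.07,0.4,0,0,0],[0,0,0.07,0.4,0,0,0],[0,0,0.07,0.4,0,0,0],[0,0,0.07,0.3,0,0,0],[0,0,0,0,0,0,0],[0,0,0,0,0,0,0]]'; python3 m.py w9
```

```text
time_s: 21.38
tcp_pos: [0.593, 0.0151, 0.0308]
eef_rot: [[-0.002, 1.0, -0.0], [0.863, 0.002, 0.505], [0.505, 0.001, -0.863]]
wrist_force: [0.6, 0.8, -0.4]
gripper_width: 0.0
grasp_force: 0.0
tcp [0.593  0.0151 0.0308] F [ 0.62  0.82 -0.44] t 21.375
bright [[200, 0, 66, 286, 4249], [284, 0, 66, 286, 4648], [253, 92, 53, 63, 2117]]
red [[251, 33, 47, 5, 54]]
```

```bash
python3 -m inch '[[0,0.1,0,0,0,0,0],[0,0.1,0,0,0,0,0],[0,0.1,0,0,0,0,0],[0,0.04,0,0,0,0,0],[0,0.04,0,0,0,0,0],[0,0.04,0,0,0,0,0],[0,0.04,0,0,0,0,0],[0,0.04,0,0,0,0,0]]'|egrep 'tcp|force'; python3 -m inch '[[0,0.04,0,0,0,0,0],[0,0.04,0,0,0,0,0],[0,0.04,0,0,0,0,0]]'|egrep 'tcp|force'; python3 -m inch '[[0,0.04,0,0,0,0,0],[0,0.04,0,0,0,0,0]]'|egrep 'tcp|force';  python3 m.py w10
```

```text
tcp_pos: [0.593, 0.03, 0.0308]
wrist_force: [-0.7, 0.3, 0.4]
grasp_force: 0.0
tcp_pos: [0.593, 0.0337, 0.0308]
wrist_force: [0.0, -1.2, 0.8]
grasp_force: 0.0
tcp_pos: [0.593, 0.0361, 0.0308]
wrist_force: [0.2, 0.6, -0.2]
grasp_force: 0.0
tcp [0.593  0.0361 0.0308] F [ 0.23  0.58 -0.24] t 23.05
bright [[200, 0, 150, 286, 10739], [252, 124, 55, 70, 2411]]
red [[250, 61, 48, 1, 48]]
```

```bash
python3 - <<'E'
from h import *
s=arm.state()
for f in('w9','w10'):
    im=cv2.imread(f'pics/{f}.png');print(f,[(y,*im[y,265]) for y in range(20,270,6)] if 0 else ' '.join(f"{y}:{im[y,265].tolist()}".replace(' ','') for y in range(24,264,8)))
R=np.array(s['eef_rot']);p=optics.camera_params('wrist');T=p['T_tool_cam'];c=np.array(s['tcp_pos'])+R@T[:3,3];print('cam',c.round(3))
for r in range(0,280,40):
    w=wcast((265,r),0.0,s);d=w-c;print(r,'elev',np.degrees(np.arctan2(d[1],-d[2])).round(2))
E
```

```text
w9 24:[12,26,44] 32:[6,43,103] 40:[1,28,70] 48:[1,27,71] 56:[0,28,70] 64:[1,29,70] 72:[42,37,35] 80:[45,41,40] 88:[42,37,37] 96:[182,182,172] 104:[183,182,176] 112:[197,196,187] 120:[198,198,188] 128:[187,186,176] 136:[166,166,157] 144:[152,151,144] 152:[135,135,127] 160:[121,120,114] 168:[100,99,93] 176:[86,86,81] 184:[71,71,67] 192:[64,65,61] 200:[62,61,58] 208:[37,34,33] 216:[38,34,33] 224:[38,35,34] 232:[47,42,41] 240:[40,36,35] 248:[132,126,122] 256:[132,126,121]
w10 24:[15,12,13] 32:[4,1,0] 40:[14,29,48] 48:[12,24,42] 56:[0,69,170] 64:[0,27,68] 72:[0,26,68] 80:[0,25,68] 88:[0,26,67] 96:[40,37,35] 104:[42,38,38] 112:[38,34,34] 120:[39,35,34] 128:[176,174,166] 136:[175,176,168] 144:[185,184,176] 152:[196,196,186] 160:[194,193,184] 168:[176,175,166] 176:[158,158,149] 184:[148,148,141] 192:[133,132,124] 200:[118,118,112] 208:[102,101,95] 216:[84,84,79] 224:[70,70,65] 232:[62,62,59] 240:[35,32,31] 248:[127,122,117] 256:[127,121,117]
cam [0.594 0.01  0.21 ]
0 elev 51.3
40 elev 44.25
80 elev 37.2
120 elev 30.15
160 elev 23.1
200 elev 16.04
240 elev 8.99
```

The tin sits at y≈0.071, which is the ridge foot. The fingertips are narrower than the pads and have only just reached it, so I continue.

```bash
for i in 1; do python3 -m inch '[[0,0.04,0,0,0,0,0],[0,0.04,0,0,0,0,0],[0,0.04,0,0,0,0,0]]'|egrep 'tcp|force'; done; python3 -m inch '[[0,0.04,0,0,0,0,0],[0,0.04,0,0,0,0,0],[0,0.04,0,0,0,0,0]]'|egrep 'tcp|force';  cat > t.py <<'E'
from h import *
import sys
s=arm.state();im=optics.read_camera("wrist")[:,:,::-1];cv2.imwrite(f'pics/{sys.argv[1]}.png',im)
R=np.array(s['eef_rot']);T=optics.camera_params('wrist')['T_tool_cam'];c=np.array(s['tcp_pos'])+R@T[:3,3]
col=int(sys.argv[2]) if len(sys.argv)>2 else 265
v=im[:,col].astype(int);g=(v.max(1)-v.min(1)<16)&(v.min(1)>50)
runs=np.flatnonzero(np.diff(np.r_[0,g,0]));runs=[(a,b) for a,b in zip(runs[::2],runs[1::2]) if b-a>6 and a<240]
def el(r):
    d=wcast((col,r-.5),0.,s)-c;return np.arctan2(d[1],-d[2])
for a,b in runs:
    e1,e2=el(a),el(b);h=(e1-e2)/2;m=(e1+e2)/2
    print('run',a,b,'half',np.degrees(h).round(1),'tin y bisector',(c[1]+(c[2]-.038)*np.tan(m)).round(4),'front only',(c[1]+(c[2]-.038)*np.tan(e1-np.arcsin(.032/((c[2]-.038)/np.cos(m))))).round(4))
print(np.round(s['tcp_pos'],4),np.round(s['wrist_force'],2),s['time_s'])
E
python3 t.py w11
```

```text
tcp_pos: [0.593, 0.0397, 0.0308]
wrist_force: [-0.2, 0.4, 0.9]
grasp_force: 0.0
tcp_pos: [0.593, 0.0433, 0.0308]
wrist_force: [0.2, -0.3, -0.4]
grasp_force: 0.0
run 0 28 half 2.5 tin y bisector 0.2138 front only 0.1847
run 135 281 half 12.9 tin y bisector 0.062 front only 0.0701
[0.593  0.0433 0.0308] [ 0.19 -0.26 -0.35] 23.85
```

```bash
python3 - <<'E'
from h import *
p=optics.camera_params('wrist');T=p['T_tool_cam'];K=p['mtx']
def proj(q):
    c=T[:3,:3].T@(np.array(q)-T[:3,3]);r=np.hypot(c[0],c[1]);th=np.arctan2(r,c[2]);return (K[:2,2]+K[0,0]*th*c[:2]/r).round(1)
for q in [(0,0,0),(.011,0,0),(.011,0,-.019),(.011,0.0145,-.019),(.0145,0,-.03),(.011,0,-.03)]: print(q,proj(q))
im=cv2.imread('pics/w11.png')
for c in (255,265,275,285,295): print(c,' '.join(f"{y}:{im[y,c].mean():.0f}" for y in range(200,300,6)))
cv2.imwrite
im=cv2.imread('pics/w2.png')
for c in (255,265,275,285,295): print(c,' '.join(f"{y}:{im[y,c].mean():.0f}" for y in range(200,300,6)))
E
```

```text
(0, 0, 0) [274.3 243.5]
(0.011, 0, 0) [274.3 224.7]
(0.011, 0, -0.019) [274.  237.2]
(0.011, 0.0145, -0.019) [303.6 237.1]
(0.0145, 0, -0.03) [273.8 238.6]
(0.011, 0, -0.03) [273.8 245.7]
255 200:139 206:127 212:114 218:105 224:92 230:81 236:70 242:57 248:57 254:30 260:23 266:22 272:22 278:22 284:24 290:21 296:22
265 200:140 206:128 212:115 218:107 224:95 230:83 236:73 242:59 248:119 254:118 260:120 266:119 272:120 278:121 284:22 290:23 296:23
275 200:142 206:132 212:117 218:110 224:97 230:83 236:76 242:60 248:16 254:17 260:17 266:18 272:19 278:19 284:17 290:18 296:18
285 200:103 206:96 212:84 218:77 224:70 230:60 236:54 242:44 248:119 254:120 260:118 266:121 272:120 278:121 284:20 290:24 296:23
295 200:103 206:98 212:85 218:77 224:72 230:60 236:53 242:45 248:41 254:36 260:21 266:20 272:20 278:36 284:24 290:24 296:24
255 200:34 206:110 212:101 218:100 224:85 230:92 236:91 242:82 248:103 254:87 260:16 266:18 272:17 278:12 284:17 290:19 296:17
265 200:36 206:40 212:102 218:90 224:97 230:93 236:101 242:88 248:85 254:84 260:84 266:85 272:85 278:86 284:16 290:17 296:16
275 200:40 206:40 212:95 218:76 224:102 230:88 236:98 242:90 248:11 254:12 260:13 266:11 272:13 278:13 284:26 290:26 296:27
285 200:99 206:108 212:108 218:89 224:86 230:88 236:102 242:92 248:86 254:86 260:86 266:84 272:85 278:84 284:16 290:17 296:17
295 200:101 206:90 212:94 218:87 224:87 230:93 236:108 242:89 248:80 254:95 260:15 266:15 272:14 278:15 284:17 290:16 296:16
```

```bash
python3 - <<'E'
from h import *
T=optics.camera_params('wrist')['T_tool_cam']
def R(t): 
    t=np.radians(t);return np.array([[0,1,0],[np.cos(t),0,np.sin(t)],[np.sin(t),0,-np.cos(t)]])
for f,tcp,t in [('w2',(.5892,-.1127,.025),0),('w3',(.5886,-.0731,.0242),0),('w4',(.5916,-.0371,.0242),0),('w5',(.5921,.0126,.0242),0),('w6',(.5936,.0332,.0256),.2),('w7',(.5912,.0081,.02),15.2),('w8',(.5931,.0366,.0203),15.2),('w9',(.593,.0151,.0308),30.3),('w10',(.593,.0361,.0308),30.3),('w11',(.593,.0433,.0308),30.3)]:
    s=dict(tcp_pos=tcp,eef_rot=R(t));c=np.array(tcp)+R(t)@T[:3,3]
    im=cv2.imread(f'pics/{f}.png').astype(int);out=[]
    for col in (262,267,272):
        v=im[:,col];g=(np.ptp(v,axis=1)<16)&(v.min(1)>50)
        r=np.flatnonzero(np.diff(np.r_[0,g,0]));r=[(a,b) for a,b in zip(r[::2],r[1::2]) if v[a:b].max()>150 and b-a>15]
        if not r: continue
        a,b=r[0][0],r[-1][1]
        def el(x):
            d=wcast((col,x-.5),0.,s)-c;return np.arctan2(d[1],-d[2])
        m=(el(a)+el(b))/2;k=(c[2]-.038)
        e=el(a);y=fy=None
        from scipy.optimize import brentq
        fy=brentq(lambda y:np.arctan2(y-c[1],k)+np.arcsin(.032/np.hypot(y-c[1],k))-e,c[1]-.1,c[1]+.2)
        out.append((a,b,round(fy,4)))
    print(f,tcp[1],out,'offset',round(out[0][2]-tcp[1],4) if out else '')
E
```

```text
w2 -0.1127 [(np.int64(0), np.int64(185), -0.0199), (np.int64(0), np.int64(185), -0.0199), (np.int64(0), np.int64(184), -0.0199)] offset 0.0928
w3 -0.0731 [(np.int64(0), np.int64(243), 0.0194), (np.int64(0), np.int64(243), 0.0194), (np.int64(0), np.int64(243), 0.0194)] offset 0.0925
w4 -0.0371 [(np.int64(109), np.int64(242), 0.0034), (np.int64(109), np.int64(282), 0.0034), (np.int64(110), np.int64(243), 0.0029)] offset 0.0405
w5 0.0126 [(np.int64(106), np.int64(241), 0.0545), (np.int64(107), np.int64(242), 0.054), (np.int64(107), np.int64(242), 0.054)] offset 0.0419
w6 0.0332 [(np.int64(89), np.int64(278), 0.0832), (np.int64(89), np.int64(282), 0.0832), (np.int64(89), np.int64(277), 0.0832)] offset 0.05
w7 0.0081 [(np.int64(62), np.int64(187), 0.0704), (np.int64(61), np.int64(188), 0.0709), (np.int64(61), np.int64(188), 0.0709)] offset 0.0623
w8 0.0366 [(np.int64(107), np.int64(244), 0.075), (np.int64(107), np.int64(282), 0.075), (np.int64(107), np.int64(289), 0.075)] offset 0.0384
w9 0.0151 [(np.int64(91), np.int64(202), 0.0712), (np.int64(91), np.int64(203), 0.0712), (np.int64(92), np.int64(203), 0.0705)] offset 0.0561
w10 0.0361 [(np.int64(0), np.int64(239), 0.1731), (np.int64(0), np.int64(239), 0.1731), (np.int64(0), np.int64(239), 0.173)] offset 0.137
w11 0.0433 [(np.int64(0), np.int64(280), 0.1803), (np.int64(0), np.int64(282), 0.1803), (np.int64(0), np.int64(289), 0.1802)] offset 0.137
```

Geometry from the pictures: the fingers' leading edge is about 28 mm up the finger, and below it the tips taper back. At 30° tilt the tip itself should now be about to touch at z≈0.03. I advance in small steps, watching force and tin position.

```bash
python3 -m inch '[[0,0.04,0,0,0,0,0],[0,0.04,0,0,0,0,0]]'|egrep 'tcp|force'; python3 t.py w12;python3 -m inch '[[0,0.04,0,0,0,0,0],[0,0.04,0,0,0,0,0]]'|egrep 'tcp|force'; python3 t.py w13
```

```text
tcp_pos: [0.593, 0.0457, 0.0308]
wrist_force: [-0.5, 0.3, 0.3]
grasp_force: 0.0
run 0 30 half 2.6 tin y bisector 0.215 front only 0.1869
run 139 281 half 12.5 tin y bisector 0.0633 front only 0.0701
[0.593  0.0457 0.0308] [-0.46  0.26  0.27] 24.15
tcp_pos: [0.593, 0.0481, 0.0308]
wrist_force: [-0.1, -1.0, 0.2]
grasp_force: 0.1
run 0 33 half 2.9 tin y bisector 0.2155 front only 0.1891
run 142 281 half 12.3 tin y bisector 0.0648 front only 0.0707
[0.593  0.0481 0.0308] [-0.13 -1.04  0.17] 24.45
```

Contact begins at TCP y≈0.048, which puts the real finger end about 22 mm above the reported TCP. So I can push upright at TCP z≈0.011, which still clears the ridge and lies between the fences: contact at the tin's centre height. I back off slowly, straighten up and lower.

```bash
python3 -m inch '[[0,-0.04,0,0,0,0,0],[0,-0.04,0,0,0,0,0],[0,-0.04,0,0,0,0,0],[0,-0.1,0,0,0,0,0],[0,-0.1,0,0,0,0,0],[0,-0.1,0,0,0,0,0],[0,-0.1,0,0,0,0,0],[0,-0.1,0,0,0,0,0],[0,-0.1,0,-0.5,0,0,0],[0,-0.1,0,-0.5,0,0,0],[0,-0.1,0,-0.5,0,0,0],[0,-0.1,0,-0.5,0,0,0],[0,-0.1,0,-0.5,0,0,0],[0,0,0,-0.5,0,0,0],[0,0,0,-0.5,0,0,0],[-0.01,0,-0.2,-0.3,0,0,0],[0,0,-0.2,0,0,0,0],[0,0,-0.2,0,0,0,0],[0,0,-0.06,0,0,0,0],[0,0,0,0,0,0,0]]'; python3 t.py w14
```

```text
time_s: 27.0
tcp_pos: [0.5926, 0.014, 0.0108]
eef_rot: [[-0.001, 1.0, -0.0], [1.0, 0.001, 0.0], [0.0, -0.0, -1.0]]
wrist_force: [-0.3, 0.0, 0.1]
gripper_width: -0.0
grasp_force: 0.0
run 51 220 half 14.9 tin y bisector 0.0742 front only 0.0784
run 236 281 half 4.0 tin y bisector 0.0171 front only -0.0084
[0.5926 0.014  0.0108] [-0.29  0.03  0.14] 27.0
```

```bash
python3 -m inch '[[0,0.1,0,0,0,0,0],[0,0.1,0,0,0,0,0],[0,0.1,0,0,0,0,0],[0,0.04,0,0,0,0,0],[0,0.04,0,0,0,0,0],[0,0.04,0,0,0,0,0],[0,0.04,0,0,0,0,0],[0,0.04,0,0,0,0,0]]'|egrep 'tcp|force'; python3 -m inch '[[0,0.04,0,0,0,0,0],[0,0.04,0,0,0,0,0],[0,0.04,0,0,0,0,0]]'|egrep 'tcp|force'; python3 -m inch '[[0,0.04,0,0,0,0,0],[0,0.04,0,0,0,0,0]]'|egrep 'tcp|force';  python3 t.py w15
```

```text
tcp_pos: [0.5929, 0.0292, 0.0111]
wrist_force: [0.2, -2.3, 1.2]
grasp_force: 0.8
tcp_pos: [0.5927, 0.0331, 0.011]
wrist_force: [0.1, -1.1, 0.6]
grasp_force: 0.4
tcp_pos: [0.5927, 0.0356, 0.011]
wrist_force: [-0.0, -0.9, -0.2]
grasp_force: 0.3
run 91 250 half 14.0 tin y bisector 0.0804 front only 0.083
[0.5927 0.0356 0.011 ] [-0.05 -0.86 -0.2 ] 28.675
```

The tin is climbing with 1–2 N. I continue over the crest.

```bash
python3 -m inch '[[0,0.04,0,0,0,0,0],[0,0.04,0,0,0,0,0],[0,0.04,0,0,0,0,0],[0,0.04,0,0,0,0,0],[0,0.03,0,0,0,0,0],[0,0.03,0,0,0,0,0]]'|egrep 'tcp|force'; python3 -m inch '[[0,0.03,0,0,0,0,0],[0,0.03,0,0,0,0,0],[0,0.03,0,0,0,0,0],[0,0.03,0,0,0,0,0],[0,0.03,0,0,0,0,0],[0,0.03,0,0,0,0,0],[0,0.03,0,0,0,0,0]]'|egrep 'tcp|force';  python3 t.py w16
```

```text
tcp_pos: [0.5927, 0.0421, 0.011]
wrist_force: [-0.0, -0.2, -0.4]
grasp_force: 0.0
tcp_pos: [0.5927, 0.0484, 0.011]
wrist_force: [0.5, -0.4, -0.5]
grasp_force: 0.0
run 67 216 half 13.1 tin y bisector 0.106 front only 0.106
run 231 281 half 4.4 tin y bisector 0.0527 front only 0.0288
[0.5927 0.0484 0.011 ] [ 0.47 -0.4  -0.49] 30.35
```

The tin has dropped into the cradle, ahead of the finger. I close the gap gently and feel for the pad.

```bash
python3 -m inch '[[0,0.03,0,0,0,0,0],[0,0.03,0,0,0,0,0],[0,0.03,0,0,0,0,0],[0,0.03,0,0,0,0,0],[0,0.03,0,0,0,0,0],[0,0.03,0,0,0,0,0],[0,0.03,0,0,0,0,0]]'|egrep 'tcp|force'; for k in 1; do python3 -m inch '[[0,0.02,0,0,0,0,0],[0,0.02,0,0,0,0,0],[0,0.02,0,0,0,0,0]]'|egrep 'tcp|force'; done;  python3 -m inch '[[0,0.02,0,0,0,0,0],[0,0.02,0,0,0,0,0],[0,0.02,0,0,0,0,0]]'|egrep 'tcp|force'; python3 t.py w17
```

```text
tcp_pos: [0.5927, 0.0547, 0.011]
wrist_force: [-0.6, 0.4, -0.1]
grasp_force: 0.0
tcp_pos: [0.5927, 0.0564, 0.011]
wrist_force: [0.8, -0.3, -0.7]
grasp_force: 0.0
tcp_pos: [0.5927, 0.0582, 0.011]
wrist_force: [-0.2, -1.1, -0.4]
grasp_force: 0.0
run 91 239 half 13.0 tin y bisector 0.1055 front only 0.1056
[0.5927 0.0582 0.011 ] [-0.25 -1.06 -0.42] 32.025
```

```bash
python3 -m inch '[[0,0.02,0,0,0,0,0],[0,0.02,0,0,0,0,0],[0,0.02,0,0,0,0,0],[0,0.02,0,0,0,0,0]]'|egrep 'tcp|force'; python3 -m inch '[[0,0.02,0,0,0,0,0],[0,0.02,0,0,0,0,0]]'|egrep 'tcp|force';  python3 -m inch '[[0,0.02,0,0,0,0,0],[0,0.02,0,0,0,0,0]]'|egrep 'tcp|force'; python3 t.py w18
```

```text
tcp_pos: [0.5927, 0.0606, 0.011]
wrist_force: [0.5, -0.1, -0.1]
grasp_force: 0.0
tcp_pos: [0.5927, 0.0619, 0.011]
wrist_force: [0.3, -0.1, -0.3]
grasp_force: 0.0
tcp_pos: [0.5928, 0.0631, 0.011]
wrist_force: [0.8, -0.3, 0.2]
grasp_force: 0.0
run 102 281 half 15.8 tin y bisector 0.0985 front only 0.106
[0.5928 0.0631 0.011 ] [ 0.8  -0.32  0.16] 33.075
```

```bash
for_=1; python3 -m inch '[[0,0.02,0,0,0,0,0],[0,0.02,0,0,0,0,0]]'|egrep 'tcp|force'; python3 -m inch '[[0,0.02,0,0,0,0,0],[0,0.02,0,0,0,0,0]]'|egrep 'tcp|force'; python3 -m inch '[[0,0.02,0,0,0,0,0]]'|egrep 'tcp|force'
```

```text
tcp_pos: [0.5927, 0.0642, 0.011]
wrist_force: [-0.6, 0.5, -0.2]
grasp_force: 0.0
tcp_pos: [0.5927, 0.0654, 0.011]
wrist_force: [-0.8, -0.4, 0.2]
grasp_force: 0.0
tcp_pos: [0.5927, 0.0661, 0.011]
wrist_force: [-0.2, 0.5, 0.2]
grasp_force: 0.0
```

```bash
python3 t.py w19;  python3 -m inch '[[0,0.02,0,0,0,0,0],[0,0.02,0,0,0,0,0]]'|egrep 'tcp|force'; python3 -m inch '[[0,0.02,0,0,0,0,0],[0,0.02,0,0,0,0,0]]'|egrep 'tcp|force'; python3 t.py w20
```

```text
run 103 249 half 12.9 tin y bisector 0.1085 front only 0.1082
[0.5927 0.0661 0.011 ] [-0.16  0.53  0.21] 33.75
tcp_pos: [0.5927, 0.0672, 0.011]
wrist_force: [-0.0, -0.1, -0.8]
grasp_force: 0.0
tcp_pos: [0.5928, 0.0681, 0.011]
wrist_force: [0.0, -1.9, 0.7]
grasp_force: 1.2
run 103 249 half 12.9 tin y bisector 0.1106 front only 0.1103
[0.5928 0.0681 0.011 ] [ 0.05 -1.89  0.72] 34.3
```

Contact with the pad is felt at about 1.9 N. I press on in 0.6 mm steps.

```bash
python3 -m inch '[[0,0.02,0,0,0,0,0],[0,0.02,0,0,0,0,0]]'|egrep 'tcp|force'; python3 -m inch '[[0,0.02,0,0,0,0,0],[0,0,0,0,0,0,0]]'|egrep 'tcp|force'
```

```text
tcp_pos: [0.5927, 0.0691, 0.011]
wrist_force: [-0.1, -5.4, 0.7]
grasp_force: 2.5
tcp_pos: [0.5927, 0.0696, 0.011]
wrist_force: [-0.5, -5.2, 1.2]
grasp_force: 2.8
```

```bash
python3 -m inch '[[0,0.02,0,0,0,0,0],[0,0,0,0,0,0,0]]'|egrep 'tcp|force'; python3 -m inch '[[0,0.01,0,0,0,0,0],[0,0,0,0,0,0,0],[0,0,0,0,0,0,0],[0,0,0,0,0,0,0]]'|egrep 'tcp|force'
```

```text
tcp_pos: [0.5927, 0.0699, 0.011]
wrist_force: [-1.0, -6.2, 0.4]
grasp_force: 3.4
tcp_pos: [0.5927, 0.0701, 0.011]
wrist_force: [-0.5, -7.3, 0.6]
grasp_force: 3.7
```

```bash
python3 -m inch '[[0,0.01,0,0,0,0,0],[0,0,0,0,0,0,0],[0,0,0,0,0,0,0],[0,0,0,0,0,0,0],[0,0,0,0,0,0,0]]'|egrep 'tcp|force'; python3 -m inch '[[0,-0.01,0,0,0,0,0],[0,-0.01,0,0,0,0,0],[0,-0.01,0,0,0,0,0],[0,-0.01,0,0,0,0,0],[0,-0.01,0,0,0,0,0],[0,-0.01,0,0,0,0,0],[0,-0.01,0,0,0,0,0],[0,-0.01,0,0,0,0,0],[0,-0.01,0,0,0,0,0],[0,-0.01,0,0,0,0,0],[0,-0.01,0,0,0,0,0],[0,-0.01,0,0,0,0,0],[0,-0.01,0,0,0,0,0],[0,-0.01,0,0,0,0,0],[0,-0.01,0,0,0,0,0],[0,-0.01,0,0,0,0,0],[0,-0.01,0,0,0,0,0],[0,-0.01,0,0,0,0,0],[0,-0.01,0,0,0,0,0],[0,-0.01,0,0,0,0,0]]'; python3 t.py w21
```

```text
tcp_pos: [0.5927, 0.0702, 0.011]
wrist_force: [-0.3, -7.8, 1.7]
grasp_force: 3.9
time_s: 38.72
tcp_pos: [0.5927, 0.0654, 0.011]
eef_rot: [[-0.002, 1.0, -0.0], [1.0, 0.002, -0.0], [-0.0, -0.0, -1.0]]
wrist_force: [0.7, 0.3, -0.1]
gripper_width: -0.0001
grasp_force: 0.0
run 97 245 half 13.0 tin y bisector 0.11 front only 0.1101
[0.5927 0.0654 0.011 ] [ 0.69  0.3  -0.07] 38.725
```

Pressed in with about 7.5 N and held, then eased off: the force is zero and the tin stays put. I back away slowly, then retreat straight back and up.

```bash
python3 -m inch '[[0,-0.03,0,0,0,0,0],[0,-0.04,0,0,0,0,0],[0,-0.05,0,0,0,0,0],[0,-0.1,0,0,0,0,0],[0,-0.15,0,0,0,0,0],[0,-0.2,0,0,0,0,0],[0,-0.2,0,0,0,0,0],[0,-0.2,0,0,0,0,0],[0,-0.2,0,0,0,0,0],[0,-0.2,0,0,0,0,0],[0,-0.2,0.2,0,0,0,0],[0,-0.2,0.4,0,0,0,0],[0,0,0.6,0,0,0,0],[0,0,0.8,0,0,0,0],[0,0,0.8,0,0,0,0],[0,0,0.8,0,0,0,0],[0,0,0,0,0,0,0],[0,0,0,0,0,0,0]]'|egrep 'time|tcp|force'
python3 - <<'E'
from h import *
s=arm.state()
im=optics.read_camera("wrist")[:,:,::-1];cv2.imwrite('pics/w22.png',im)
top=optics.read_camera("top")[:,:,::-1];cv2.imwrite('pics/top1.png',top)
a=cv2.imread('pics/top0.png').astype(int)
mn=im.min(2).astype(int);m=((mn>110)&(np.ptp(im.astype(int),axis=2)<25)).astype('uint8');m[:,:240]=0;m[:,320:]=0
n,l,st,c=cv2.connectedComponentsWithStats(m)
print([(x.tolist()) for x in st[1:] if x[4]>150])
R=np.array(s['eef_rot'])
for x in st[1:]:
    if 150<x[4]: 
        u=x[0]+x[2]/2;print(x[:4],'top-plane',wcast((x[0],x[1]+x[3]/2),.06,s).round(4),wcast((x[0]+x[2],x[1]+x[3]/2),.06,s).round(4),wcast((u,x[1]),.05,s).round(4),wcast((u,x[1]+x[3]),.06,s).round(4))
d=np.abs(top.astype(int)-a).max(2)[130:300,80:480]>40
ys,xs=np.nonzero(d);print('changed px region',len(xs),xs.min()+80,xs.max()+80,ys.min()+130,ys.max()+130)
E
```

```text
time_s: 41.02
tcp_pos: [0.5925, 0.0122, 0.1188]
wrist_force: [-0.4, 0.4, 0.2]
grasp_force: 0.0
[[265, 38, 37, 63, 1896], [271, 328, 12, 19, 154]]
[265  38  37  63] top-plane [0.5856 0.1139 0.06  ] [0.6109 0.1142 0.06  ] [0.5984 0.1393 0.05  ] [0.5983 0.0918 0.06  ]
[271 328  12  19] top-plane [ 0.5893 -0.101   0.06  ] [ 0.5997 -0.101   0.06  ] [ 0.5945 -0.0979  0.05  ] [ 0.5946 -0.1121  0.06  ]
changed px region 56083 80 479 130 299
```

The tin stands in the cradle at about (0.598, 0.111), 25 mm wide as seen from above, which is rack x≈27 mm and 5–6 mm off the middle line. Both are within limits and the arm is clear, so I hand in.

```bash
python3 -c "
from rig import arm
print(arm.close_job())"
```

```text
the job is handed in; nothing more can be done
None
```

I rolled the tin over the ridge into the cradle, pressed the sprung pad to about 7.5 N (roughly 2.5 mm), eased off slowly and let go. By my last measurement the tin stands upright about 27 mm past the ridge and 5–6 mm off the middle line. I handed the job in at about 41 s, and no verdict was returned. I did not separately confirm that the bystanders stayed put: the before/after top-view comparison changed too widely to use, though the arm's low moves were all along the rack's lane.

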